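# Wedge the slat row tight in the gluing cradle

## Task

Two wooden slats lie loosely packed in the gluing cradle. Take the thick pale wedge (not the thin dark one), put it small end down into the open gap between the dark sloped pressing block and the dark sloped end stop, its two sloped sides against the two slopes, and press it firmly down until the row is tight and the red line on the wedge is about level with the tops of the sloped blocks. Leave it standing there, upright.

Things in the scene. Friction and masses are not known exactly. Their poses are not given: they have to be found in the camera images.
- wedge_mid (a point): Centre of the upright pale wedge: 101 mm high, 50 mm along its x, symmetric (half turn about z is the same). Along y 19.5 mm thick at the foot, 0.25 mm more per side per mm of height, 56 mm from 73 mm up (straight head). Red line 61 mm above the foot. Grip its plain parallel x faces 25 to 35 mm above this centre. 0.11 to 0.18 kg. The thin dark wedge lying near by is not to be used.
- seat (a point): Fixed point of the cradle: where the wedge's centre is when the row is tight (foot 3 mm above the cradle's floor, red line level with the slopes' tops, which are 10.5 mm above this point). Axes: x across the row, y along it, + towards the slats, z up. The wedge's x must lie along this x, either way round. The gap starts 40 to 43 mm wide at the top, its middle about 4 mm to the -y side.
- cradle: Fixed cradle on the table, 142 x 210 mm, axes as the seat's, origin under its centre; floor 14 mm up, fixed sloped end stop at its -y end, 78 mm high, 124 mm wide. Lowered straight over the seat, the wedge meets the pressing block 15 to 19 mm before the seat and pushes the row shut on the way; this takes up to about 20 N, then resistance rises steeply. The slopes hold the wedge when let go.
- press_back (a point): Middle of the upright back face (slat side) of the loose dark pressing block, 46 mm above the table. Block 120 mm wide, 64 high, 36 thick at the foot, 20 at the top, 0.2 kg. Tight: this point lies 45 mm to the +y side of the seat, in the seat's axes; at the start 7 to 10 mm less. Beyond it two slats, each 45 x 120 x 30 mm, and a fixed plain stop.
Mind the look-alikes: they are no part of the job. What is shaped like the part that bears wedge_mid but blue or pink is not meant.

How it is judged:
At the end, for the whole second after the job is handed in: The pale wedge stands upright (within 10 degrees) and square to the cradle (within 10 degrees) in the gap, at rest, within 15 mm sideways of the seat and driven down to within 6 mm of it, and the upright pressing block has closed the row to within 3.5 mm of tight (z of wedge_mid in the frame of seat below 0.006 m and horizontal distance between wedge_mid and seat below 0.015 m and angle between each of wedge_mid, press_back's own z axis and vertical below 0.17 rad and angle between the x axis of wedge_mid and the x axis of seat, either way round below 0.17 rad and y of press_back in the frame of seat between 0.0415 and 0.05 m and linear speed of wedge below 0.01 m/s); the robot touches nothing.
It also fails if it takes over 35 s, if anything falls off the work surface, if the arm or the gripper's body presses on something with over 40 N, if the wrist force passes 120 N, or if a joint passes its speed limit or range.

## Robot

A 7-joint arm with a two-finger parallel gripper is mounted at the origin on a cart in front of the work surface, level with it; the furniture and walls round the work are solid. World frame = base frame: x ahead of the robot, y to its left, z up, the work surface at z = 0. Lengths are in m, angles in rad, forces in N, time in s.
With the tool pointing down it reaches from about 0.425 to 0.875 m from the base axis. Payload 9.9 kg.
Tool frame: the origin (TCP) lies midway between the tips of the shut fingers; the grasp point (between the pads) lies 19 mm behind it; z points along the fingers, x is the direction in which the jaws open and shut, and the axes are right-handed (so a half turn about z gives the same grasp; the last joint's range is limited). The gripper opens to 85 mm and grips with 20 to 120 N. Pads are 22 mm wide; open, the fingers measure 114 mm over their backs; the gripper's body (76 mm by 85 mm) begins 54 mm behind the grasp point. The pads swing forward as they close: fully open they stand 13 mm farther back than shut.
Start: joints at [1.13, 0.576, 0.025, 1.437, -0.015, 1.129, -0.057], TCP at [0.236, -0.632, 0.231] pointing down, gripper open.
Joint ranges: [-2.76, 2.76], [-0.34, 2.15], [-1.52, 1.57], [0.19, 2.46], [-1.09, 4.23], [0.17, 1.99], [-2.82, 2.82]. Speed limits (rad/s): [2.22, 2.22, 3.01, 3.01, 3.14, 3.14, 3.14].

## Interface

Orientations are given as a rotation vector (axis times angle).
In Python, from cell import bot gives the robot as it stands. The module is installed in compiled form; this text tells all that it offers.
- The arm moves only by the tool carry_out, never from a script. Its argument "increments" is a list of rows, each an object with "linear": the shift along the tool's x, y, z in m, a list of three; "twist": the turn, a rotation vector about the tool's x, y, z in degrees, a list of three; "claw": the finger opening in m, from 0 to 0.0854. In form: [{"linear": [dx, dy, dz], "twist": [ax, ay, az], "claw": claw}, ...]. A call has exactly 8 rows; each row shifts and turns the pose as measured when the row begins, along the tool's axes as they then stand; what a row does not reach is not made up. A row lasts 1/10 s, in which the tool goes at most 50 mm and 8.59 degrees, less where a joint would pass 70% of its speed; a pose out of reach is approached as far as the arm can. A call with a gripper value outside its range is refused whole. The fingers move at their own pace and stop on an object; "grip_force" is the grip in N (left out, the last holds). Time passes only in rows, so rows that do not move let the fingers close, or fill a call up. It gives the time, the measured TCP pose, the force and the opening at its end, in the units of the state.
- bot.get_obs(): the state, without advancing time (a new reading comes with each control period).
- bot.capture(name): name is "side" or "top"; returns a dict with "image" (480x640x3 uint8, red, green, blue), "intrinsics" (3x3 intrinsics, pixels), "xyz" and "orientation" of the camera in the world. Camera axes: x right, y down, z forward; pixel columns grow to the right and rows downward; lengths in m; the calibration is good to about 2 mm. A picture is of the moment at which its call begins. There is no depth.
- bot.sign_off(): hands the job in, once; it reports no verdict.
Trained networks look in the newest picture that a camera, given by its name, has taken for a name from the list of things; names that differ only in an ending like _2 or _b are one class to them, and where a whole thing is asked for, a point or a joint stands for the part that bears it (a point fixed in the world has none). Each returns a list of dicts, best first, with "confidence" (0 to 1); they miss things now and then, are a little off and sometimes report something else, mostly with a low value. They report only what shows in the picture. A call takes as long as a camera call. They do not tell look-alikes from the thing itself.
- bot.spot_in(thing, camera): "pixel" ([column, row] in pixels, amid what is visible of it).
- bot.silhouettes(thing, camera): "pixels" (480x640 bool, what is visible of it) and "pixel" ([column, row] in pixels, amid what is visible of it).
- bot.pinpoint(thing, camera): "pixel" ([column, row] in pixels: a listed point, or the origin of a listed thing).
The state is a dict: "clock": time; "joint_positions": joint angles; "joint_velocities": joint speeds; "joint_efforts": joint torques, N m; "position": TCP position; "eef_rot": TCP orientation; "contact_force": force on the tool from outside, world axes, zero at the start; "ft_torque": the same for the moment, N m; "opening": opening from 0.0 (shut) to 1.0 (fully open).
Only numpy, scipy, OpenCV 4.12 (cv2) and the standard library are available. Lean on these libraries where they do the work, as an engineer would, in place of code of your own. Each camera call takes 0.05 s, during which the arm holds its last target.

## Working session

There is one attempt and no reset: what is moved stays moved. The work goes in short steps, Python scripts to look and compute and a tool call to move; the robot and the scene stay as the last step left them, time stands still between calls to the robot, and variables do not carry over. Pictures are saved under pics/ and viewed, and the job is handed in when it is done.

Besides the shell and the picture viewer there is one more tool, called after ">>>" as name(argument=value, ...) on one line, values as JSON. carry_out: Moves the arm, as the interface text tells. Its arguments: {"type":"object","properties":{"increments":{"type":"array","items":{"type":"object","properties":{"linear":{"type":"array","items":{"type":"number"}},"twist":{"type":"array","items":{"type":"number"}},"claw":{"type":"number"}}}},"grip_force":{"type":"number"}},"required":["increments"]}

```bash
mkdir -p pics
cat > h.py <<'E'
import numpy as np, cv2
from scipy.spatial.transform import Rotation as R
from cell import bot
def cap(n,f=None):
    c=bot.capture(n)
    if f: cv2.imwrite('pics/'+f,c['image'][:,:,::-1])
    return c
def rot(c):
    o=np.array(c['orientation'],float)
    return o if o.shape==(3,3) else R.from_rotvec(o).as_matrix()
def ray(c,p):
    K=np.array(c['intrinsics']); d=rot(c)@np.linalg.solve(K,[p[0],p[1],1.]); return np.array(c['xyz']),d
def atz(c,p,z):
    o,d=ray(c,p); return o+d*(z-o[2])/d[2]
def proj(c,X):
    X=np.atleast_2d(X); q=(X-np.array(c['xyz']))@rot(c); K=np.array(c['intrinsics']); q=q@K.T; return q[:,:2]/q[:,2:]
def tri(c1,p1,c2,p2):
    o1,d1=ray(c1,p1);o2,d2=ray(c2,p2);d1/=np.linalg.norm(d1);d2/=np.linalg.norm(d2)
    s=np.linalg.lstsq(np.stack([d1,-d2],1),o2-o1,rcond=None)[0]
    a=o1+d1*s[0];b=o2+d2*s[1]; return (a+b)/2,np.linalg.norm(a-b)
E
python3 - <<'E'
from h import *
np.set_printoptions(precision=4,suppress=True)
C={n:cap(n,n+'0.png') for n in('side','top')}
for n in C: print(n,C[n]['xyz'],C[n]['orientation'])
for t in('wedge_mid','seat','press_back','cradle'):
  for n in C:
    print(t,n,[(np.round(d['pixel'],1),round(d['confidence'],2)) for d in bot.pinpoint(t,n)])
o=bot.get_obs();print(o)
E
```

```text
side [ 0.5217 -0.8739  0.421 ] [-1.9939 -0.0291 -0.0122]
top [ 0.3306 -0.0677  1.0197] [-2.0704  2.14   -0.2343]
wedge_mid side [(array([331.2, 239.5]), 0.88), (array([375.8, 277.2]), 0.78), (array([306.1, 302.5]), 0.59)]
wedge_mid top [(array([449.3, 268.1]), 0.82), (array([401.1, 216.6]), 0.72), (array([327.4, 257.6]), 0.59)]
seat side [(array([347.5, 198.2]), 0.62)]
seat top [(array([242.9, 233.3]), 0.61)]
press_back side [(array([355.1, 203. ]), 0.59)]
press_back top [(array([224.9, 235.3]), 0.9)]
cradle side [(array([354.4, 219. ]), 0.76)]
cradle top []
{'clock': 0.5, 'joint_positions': array([ 1.1302,  0.5758,  0.0249,  1.4371, -0.015 ,  1.129 , -0.0565]), 'joint_velocities': array([-0.0003, -0.0009,  0.0008, -0.0008,  0.0009,  0.0007, -0.0014]), 'joint_efforts': array([ -0.0023, -76.4869,   2.2465, -28.608 ,   0.0153,   0.0036,
         0.0001]), 'position': array([ 0.2358, -0.6325,  0.2312]), 'eef_rot': array([-2.5803,  1.792 ,  0.0002]), 'contact_force': array([-0.2189, -0.8789,  0.2344]), 'ft_torque': array([0.0039, 0.0395, 0.0036]), 'opening': 0.9996044821360724}
```

View pics/side0.png

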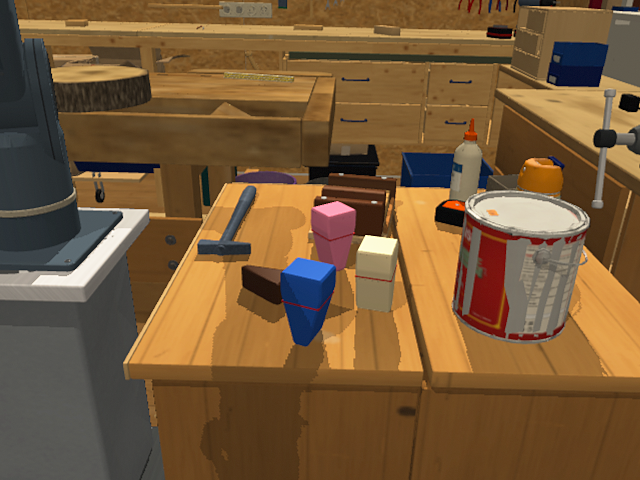

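View pics/top0.png

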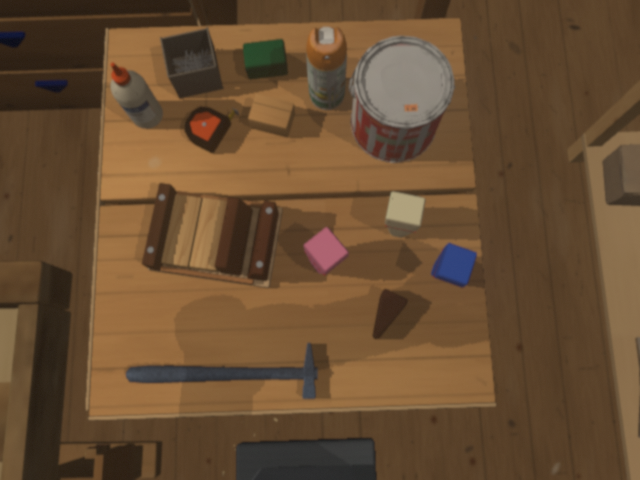

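The top view shows three upright wedge shapes: pale at (405,212), pink at (326,251) and blue at (455,265). The thin dark wedge lies at (388,313). The cradle is at left, with its gap at about (248,237). In the side view the pale one is at (376,275), pink at (334,235), blue at (308,300) and thin dark at (262,283). I choose the pale one and check it in close crops.

Run:
```python
from h import *
a=cv2.imread('pics/top0.png');b=cv2.imread('pics/side0.png')
s=lambda i,x,y,w,h,k:cv2.resize(i[y:y+h,x:x+w],None,fx=k,fy=k,interpolation=cv2.INTER_CUBIC)
cv2.imwrite('pics/c1.png',np.hstack([s(a,365,175,80,80,5),s(b,340,225,80,100,4)[:400]]))
cv2.imwrite('pics/c2.png',s(a,135,175,155,115,5))
cv2.imwrite('pics/c3.png',s(b,300,165,110,80,7))
```

```text
(no output)
```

View pics/c1.png

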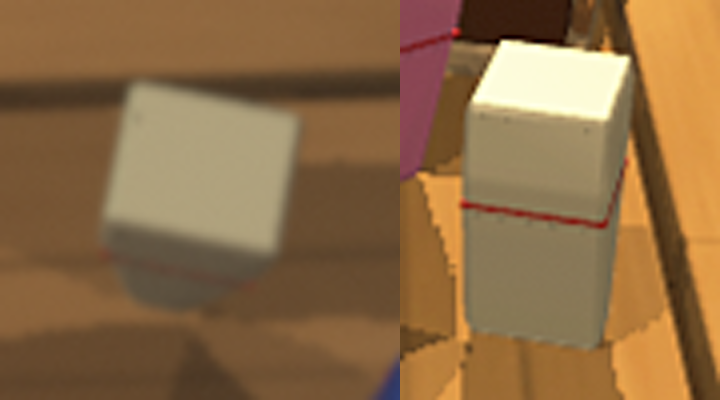

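View pics/c2.png

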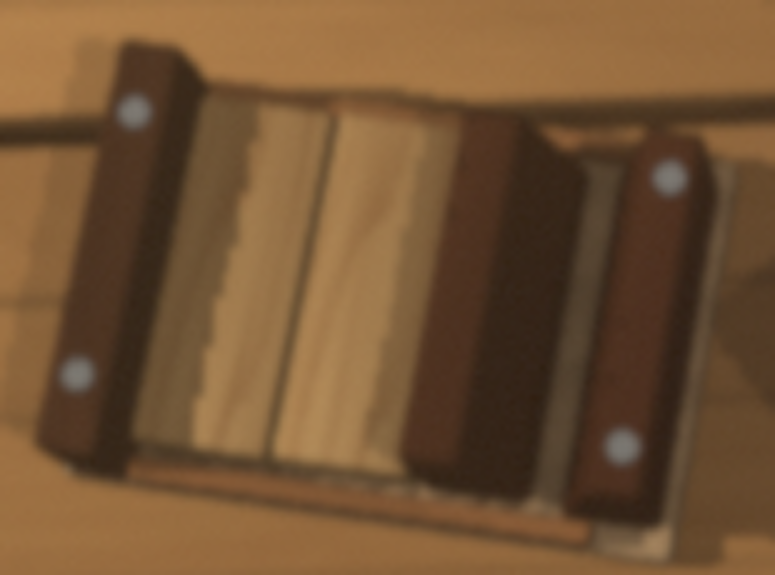

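View pics/c3.png

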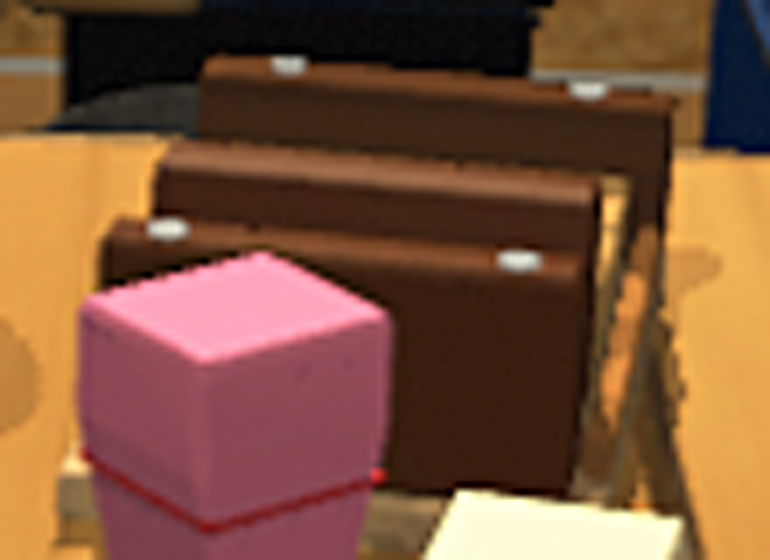

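The crop confirms an upright, plain pale wedge with a red line. Its long top edge (56 mm, along y) runs roughly across the top image, with corners near (391.5,191), (424.5,198), (419,225) and (386,219). Next I measure it.

Run:
```python
from h import *
np.set_printoptions(precision=4,suppress=True)
C={n:cap(n) for n in('side','top')}
f=lambda p,o,k:(np.array(p,float)+.5)/k-.5+np.array(o)
T=[f(p,(365,175),5) for p in[(133,80),(299,115),(272,252),(105,222)]]
P=np.array([atz(C['top'],p,.101) for p in T]);print('wedge top corners',P[:,:2],'mid',P.mean(0)[:2])
for i in range(4): d=P[(i+1)%4]-P[i];print(np.linalg.norm(d),np.degrees(np.arctan2(d[1],d[0])))
S=[f(p,(340,225),4) for p in[(505-400,40),(632-400,57),(609-400,122),(468-400,98)]]
Q=np.array([atz(C['side'],p,.101) for p in S]);print('side',Q[:,:2],Q.mean(0)[:2])
for i in range(4): d=Q[(i+1)%4]-Q[i];print(np.linalg.norm(d),np.degrees(np.arctan2(d[1],d[0])))
for nm,a,b in[('seat',(347.5,198.2),(242.9,233.3)),('pb',(355.1,203),(224.9,235.3)),('wm',(375.8,277.2),(401.1,216.6))]:
  print(nm,*tri(C['side'],a,C['top'],b), 'top@z',atz(C['top'],b,{'seat':.0675,'pb':.046,'wm':.0505}[nm]),'side@z',atz(C['side'],a,{'seat':.0675,'pb':.046,'wm':.0505}[nm]))
B=[atz(C['top'],f(p,(135,175),5),.078) for p in[(670,178),(622,446)]]
print('bolts',B,np.degrees(np.arctan2(*(B[0]-B[1])[1::-1])))
B2=[atz(C['side'],f(p,(300,165),7),.079) for p in[(168,230),(520,261)]]
print('bolts side',B2)
B=[atz(C['top'],f(p,(135,175),5),.078) for p in[(134,112),(78,374)]]
print('bolts far',B,np.degrees(np.arctan2(*(B[0]-B[1])[1::-1])))
a=C['top']['image'][:,:,::-1][180:290,205:290]
a=cv2.resize(a,None,fx=7,fy=7,interpolation=cv2.INTER_CUBIC);a=np.clip(a.astype(float)*1.8,0,255)
a=cv2.resize(a,None,fx=.77,fy=.77) if a.shape[0]>600 else a
cv2.imwrite('pics/c4.png',a);print(a.shape)
```

```text
wedge top corners [[ 0.6174 -0.1773]
 [ 0.604  -0.2297]
 [ 0.5591 -0.218 ]
 [ 0.5707 -0.1658]] mid [ 0.5878 -0.1977]
0.05408375252497029 -104.40831079200318
0.04629993650205564 165.46874469225196
0.05354421049979036 77.52443945321963
0.048107988813774843 -13.847761634963772
side [[ 0.5739 -0.1661]
 [ 0.618  -0.1777]
 [ 0.605  -0.2295]
 [ 0.559  -0.2142]] [ 0.589  -0.1969]
0.045588113781972056 -14.831533631617155
0.05340327011865344 -104.03837830152769
0.04848141115981101 161.56683319042682
0.050394652693380525 72.82765216060703
seat [0.5578 0.0644 0.0704] 0.009020426172692043 top@z [0.5631 0.0653 0.0675] side@z [0.5536 0.069  0.0675]
pb [0.5676 0.0984 0.0466] 0.003664817938184294 top@z [0.5659 0.0984 0.046 ] side@z [0.5696 0.1013 0.046 ]
wm [ 0.5882 -0.1975  0.0494] 0.001494136626245316 top@z [ 0.5872 -0.1973  0.0505] side@z [ 0.5888 -0.1991  0.0505]
bolts [array([0.5979, 0.0218, 0.078 ]), array([0.5095, 0.0381, 0.078 ])] -10.481040006552387
bolts side [array([0.5098, 0.0391, 0.079 ]), array([0.5986, 0.0234, 0.079 ])]
bolts far [array([0.6263, 0.1974, 0.078 ]), array([0.5389, 0.213 , 0.078 ])] -10.104449682956231
(593, 458, 3)[ WARN:0@3.741] global loadsave.cpp:1063 imwrite_ Unsupported depth image for selected encoder is fallbacked to CV_8U.
```

View pics/c4.png

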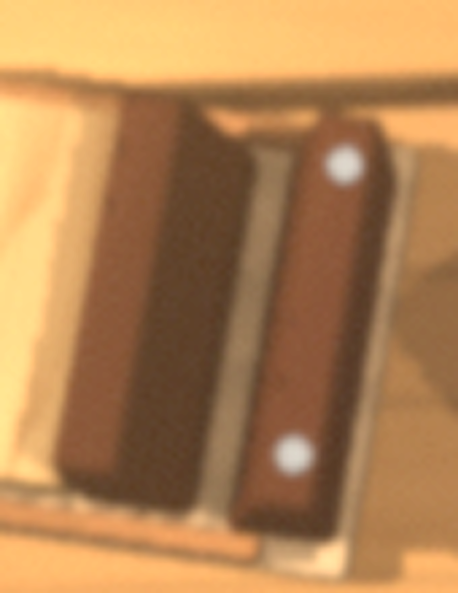

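Run:
```python
from h import *
np.set_printoptions(precision=4,suppress=True)
C={n:cap(n) for n in('side','top')}
y=np.radians(-10.3);u=np.array([np.cos(y),np.sin(y)]);v=np.array([-u[1],u[0]])
f=lambda p,o,k:(np.array(p,float)+.5)/k-.5+np.array(o)
B=np.array([.5540,.0307])
def rep(n,pts,z,o=(205,180),k=5.39,cam='top'):
  for p in pts:
    X=atz(C[cam],f(p,o,k),z)[:2]; print(n,X,'u,v rel bolts',(X-B)@u,(X-B)@v)
rep('stopfoot',[(297,164),(243,455)],.014)
rep('stop outer top',[(382,164),(318,500)],.078)
rep('blk foot',[(250,170),(200,455)],.014)
rep('blk slope top edge',[(172,164),(130,400)],.078)
rep('blk back top',[(111,164),(72,400)],.078)
rep('side: stop inner top',[(130,218),(580,258)],.078,(300,165),7,'side')
rep('side: blk top front',[(160,172),(595,205)],.078,(300,165),7,'side')
rep('side: blk top back',[(180,146),(595,180)],.078,(300,165),7,'side')
rep('base left/right end corner',[(345,577)],0.0)
for p,q in(((.5631,.0653),'seat top'),((.5536,.069),'seat side'),((.5578,.0644),'tri'),((.5676,.0984),'pb')): print(q,(np.array(p)-B)@u,(np.array(p)-B)@v)
cs=cv2.resize(C['side']['image'][:,:,::-1][185:245,305:400],None,fx=8,fy=8,interpolation=cv2.INTER_CUBIC)
cv2.imwrite('pics/c5.png',np.clip(cs*2.0,0,255).astype('uint8'))
```

```text
stopfoot [0.6169 0.0434] u,v rel bolts 0.05965171692882855 0.023722573734667386
stopfoot [0.5218 0.0613] u,v rel bolts -0.037128417965780376 0.024309653179759222
stop outer top [0.5979 0.0106] u,v rel bolts 0.046744125775308655 -0.011957232554733748
stop outer top [0.4954 0.0309] u,v rel bolts -0.05771946687146446 -0.010255173424600118
blk foot [0.6154 0.0586] u,v rel bolts 0.05545281186875709 0.03841487200854382
blk foot [0.5223 0.0749] u,v rel bolts -0.039119131821980575 0.03779660005485373
blk slope top edge [0.6    0.0742] u,v rel bolts 0.03746911637960384 0.05097649296232983
blk slope top edge [0.5274 0.0866] u,v rel bolts -0.03614225852277389 0.050285011928632536
blk back top [0.6006 0.0926] u,v rel bolts 0.03477440173928699 0.06926094145022667
blk back top [0.528  0.1039] u,v rel bolts -0.03866584352660557 0.06738698327085299
side: stop inner top [0.4998 0.0499] u,v rel bolts -0.05679693856371899 0.009151481713575835
side: stop inner top [0.6142 0.0293] u,v rel bolts 0.05951569017761098 0.009393457309060957
side: blk top front [0.5067 0.0856] u,v rel bolts -0.05635048163448889 0.04554002217776031
side: blk top front [0.6212 0.0687] u,v rel bolts 0.059375451474801694 0.04937976353854866
side: blk top back [0.5117 0.1069] u,v rel bolts -0.05528375759959947 0.067403966515245
side: blk top back [0.6228 0.0881] u,v rel bolts 0.057461084682048476 0.0688101596896685
base left/right end corner [0.4839 0.0307] u,v rel bolts -0.06900717937420187 -0.012509260391850938
seat top 0.0027667972021695303 0.03566952247005931
seat side -0.007241678854129673 0.03761127606680809
tri -0.0022868715052736066 0.03383637419580246
pb 0.0012759265525192445 0.06904072719368311
```

View pics/c5.png

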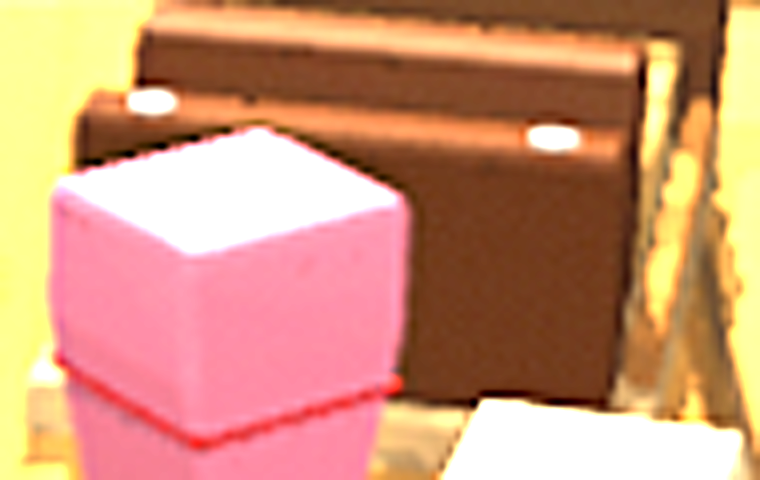

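Seat estimate: the end stop's inner top edge plus 25 mm, its foot plus 9 mm, and the triangulated network points all agree to about 2 mm. Next I check clearances around the pale wedge and compute the first move.

```bash
cat >> h.py <<'E'
np.set_printoptions(precision=4,suppress=True)
Y=np.radians(-10.3);U=np.array([np.cos(Y),np.sin(Y)]);V=np.array([-U[1],U[0]])
SEAT=np.array([.554,.0307])+.034*V
def plan(target,yawdeg):
    "target TCP xyz, yaw of tool x axis, tool down -> tool-axes shift & twist"
    o=bot.get_obs();Rt=R.from_rotvec(o['eef_rot']);best=None
    for k in(0,180):
        a=np.radians(yawdeg+k);x=np.array([np.cos(a),np.sin(a),0]);z=np.array([0,0,-1.]);G=R.from_matrix(np.stack([x,np.cross(z,x),z],1))
        t=np.degrees((Rt.inv()*G).as_rotvec())
        print('twist',k,t)
    d=np.array(target)-o['position']
    print('clock',o['clock'],'pos',o['position'],'world d',d,'tool d',Rt.inv().apply(d),'F',o['contact_force'],'open',o['opening'],'j',o['joint_positions'])
    print('tool axes cols\n',Rt.as_matrix())
E
python3 - <<'E'
from h import *
C={n:cap(n) for n in('side','top')}
print('seat',SEAT)
for n,p in(('pink',(326,251)),('blue',(455,265))):print(n,atz(C['top'],p,.101))
for n,p in(('can front foot L',(458,312)),('canbottom',(515,338))):print(n,atz(C['side'],p,0))
print('can top foot',atz(C['top'],(395,159),0),'rim',[atz(C['top'],(400,133),z) for z in(.15,.2)], atz(C['side'],(525,235),.17),atz(C['side'],(463,215),.17))
plan([.588,-.1975,.15],-14.2)
E
```

```text
seat [0.5601 0.0642]
pink [ 0.522  -0.0696  0.101 ]
blue [ 0.4931 -0.2698  0.101 ]
can front foot L [ 0.7096 -0.2042  0.    ]
canbottom [ 0.7732 -0.265   0.    ]
can top foot [ 0.7081 -0.1995  0.    ] rim [array([ 0.6949, -0.1903,  0.15  ]), array([ 0.674 , -0.1833,  0.2   ])] [ 0.7437 -0.3083  0.17  ] [ 0.6853 -0.2526  0.17  ]
twist 0 [ -0.0009  -0.0035 -55.3578]
twist 180 [ -0.0041   0.0011 124.6422]
clock 0.8 pos [ 0.2358 -0.6325  0.2313] world d [ 0.3522  0.435  -0.0813] tool d [-0.2846 -0.482   0.0813] F [-0.0011 -0.2181 -0.0799] open 1.0024894472826176 j [ 1.1302  0.5756  0.0249  1.4371 -0.015   1.129  -0.0565]
tool axes cols
 [[ 0.3493 -0.937   0.0001]
 [-0.937  -0.3493 -0.    ]
 [ 0.     -0.     -1.    ]]
```

>>> carry_out(increments=[{"linear":[-0.023,-0.039,0],"twist":[0,0,0],"claw":0.072},{"linear":[-0.023,-0.039,0],"twist":[0,0,0],"claw":0.072},{"linear":[-0.023,-0.039,0],"twist":[0,0,0],"claw":0.072},{"linear":[-0.023,-0.039,0],"twist":[0,0,0],"claw":0.072},{"linear":[-0.023,-0.039,0],"twist":[0,0,0],"claw":0.072},{"linear":[-0.023,-0.039,0],"twist":[0,0,0],"claw":0.072},{"linear":[-0.023,-0.039,0],"twist":[0,0,0],"claw":0.072},{"linear":[-0.023,-0.039,0],"twist":[0,0,0],"claw":0.072}], grip_force=60)

```text
clock: 1.6
position: [0.4662, -0.3494, 0.2301]
eef_rot: [2.563, -1.808, 0.003]
contact_force: [1.5, -0.8, -0.4]
opening: 0.846
```

```bash
python3 -c "
from h import *
plan([.588,-.1975,.18],-14.2)"
```

```text
twist 0 [  0.2951  -0.1353 -56.1997]
twist 180 [ -0.1591  -0.3471 123.7998]
clock 1.6 pos [ 0.4662 -0.3494  0.2301] world d [ 0.1218  0.1519 -0.0501] tool d [-0.1025 -0.1659  0.0491] F [ 1.5383 -0.7573 -0.4263] open 0.8459610407995379 j [ 0.5659  0.4367 -0.0097  1.6932  0.0111  1.0104 -0.6775]
tool axes cols
 [[ 0.3355 -0.9421 -0.0017]
 [-0.942  -0.3354 -0.0052]
 [ 0.0043  0.0033 -1.    ]]
```

>>> carry_out(increments=[{"linear":[-0.026,-0.041,0],"twist":[0,0,0],"claw":0.072},{"linear":[-0.026,-0.041,0],"twist":[0,0,0],"claw":0.072},{"linear":[-0.026,-0.041,0],"twist":[0,0,0],"claw":0.072},{"linear":[-0.022,-0.036,0],"twist":[0,0,0],"claw":0.072},{"linear":[0,0,0.01],"twist":[0,0,-8.5],"claw":0.072},{"linear":[0,0,0.01],"twist":[0,0,-8.5],"claw":0.072},{"linear":[0,0,0.01],"twist":[0,0,-8.5],"claw":0.072},{"linear":[0,0,0.01],"twist":[0,0,-8.5],"claw":0.072}])

```text
clock: 2.4
position: [0.5937, -0.1843, 0.1903]
eef_rot: [2.989, -0.964, 0.011]
contact_force: [-0.2, 0.8, 0.1]
opening: 0.841
```

>>> carry_out(increments=[{"linear":[0,0,0],"twist":[0,0,-8],"claw":0.072},{"linear":[0,0,0],"twist":[0,0,-8],"claw":0.072},{"linear":[0,0,0],"twist":[0,0,-5],"claw":0.072},{"linear":[0,0,0],"twist":[0,0,0],"claw":0.072},{"linear":[0,0,0],"twist":[0,0,0],"claw":0.072},{"linear":[0,0,0],"twist":[0,0,0],"claw":0.072},{"linear":[0,0,0],"twist":[0,0,0],"claw":0.072},{"linear":[0,0,0],"twist":[0,0,0],"claw":0.072}])

```text
clock: 3.2
position: [0.593, -0.1842, 0.1888]
eef_rot: [3.116, -0.384, 0.007]
contact_force: [0.7, -0.2, -0.1]
opening: 0.841
```

```bash
python3 -c "
from h import *
plan([.588,-.1975,.062],-14.2)
c=cap('side','s1.png');cap('top','t1.png')
a=cv2.imread('pics/t1.png')[130:330,300:520];b=cv2.imread('pics/s1.png')[120:320,280:500]
cv2.imwrite('pics/j1.png',cv2.resize(np.hstack([a,b]),None,fx=1.8,fy=1.8,interpolation=cv2.INTER_CUBIC))"
```

```text
twist 0 [ 0.0711 -0.2818  0.148 ]
twist 180 [   0.4422    0.1116 -179.8514]
clock 3.2 pos [ 0.593  -0.1842  0.1888] world d [-0.005  -0.0133 -0.1268] tool d [-0.0023  0.0139  0.1268] F [ 0.7125 -0.1873 -0.1033] open 0.8411733167937588 j [ 0.4116  0.5393 -0.2964  1.6432  0.1835  0.9815 -0.1921]
tool axes cols
 [[ 0.9701 -0.2428  0.0045]
 [-0.2428 -0.9701 -0.0024]
 [ 0.0049  0.0012 -1.    ]]
```

View pics/j1.png

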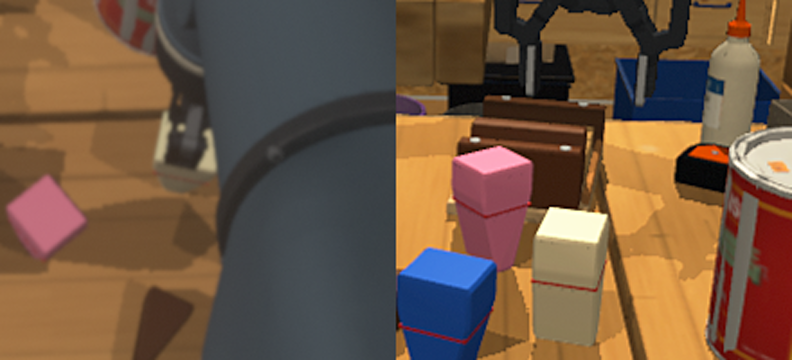

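The gripper hangs above and slightly to +y of the pale wedge, with its fingers straddling the wedge's x faces and nothing in between. I shift it 14 mm, then lower it.

>>> carry_out(increments=[{"linear":[-0.002,0.014,0],"twist":[0,-0.3,0],"claw":0.072},{"linear":[0,0,0.03],"twist":[0,0,0],"claw":0.072},{"linear":[0,0,0.03],"twist":[0,0,0],"claw":0.072},{"linear":[0,0,0.025],"twist":[0,0,0],"claw":0.072},{"linear":[0,0,0.02],"twist":[0,0,0],"claw":0.072},{"linear":[0,0,0],"twist":[0,0,0],"claw":0.072},{"linear":[0,0,0],"twist":[0,0,0],"claw":0.072},{"linear":[0,0,0],"twist":[0,0,0],"claw":0.072}])

```text
clock: 4.1
position: [0.5865, -0.2062, 0.0829]
eef_rot: [3.112, -0.391, 0.002]
contact_force: [0.3, 0.8, 0.1]
opening: 0.843
```

```bash
python3 -c "
from h import *
plan([.588,-.1975,.057],-14.2)
c=cap('side','s2.png');cap('top','t2.png')
a=cv2.imread('pics/t2.png')[130:330,300:520];b=cv2.imread('pics/s2.png')[120:320,280:500]
cv2.imwrite('pics/j2.png',cv2.resize(np.hstack([a,b]),None,fx=1.8,fy=1.8,interpolation=cv2.INTER_CUBIC))"
```

```text
twist 0 [ 0.285  -0.1209 -0.1365]
twist 180 [ -0.1897  -0.4473 179.8628]
clock 4.1 pos [ 0.5865 -0.2062  0.0829] world d [ 0.0015  0.0087 -0.0259] tool d [-0.0008 -0.0089  0.0259] F [0.305  0.7583 0.0708] open 0.8429707855286949 j [ 0.4225  0.659  -0.2621  1.7467  0.2386  0.765  -0.2101]
tool axes cols
 [[ 0.9689 -0.2476  0.0008]
 [-0.2476 -0.9688 -0.0053]
 [ 0.0021  0.005  -1.    ]]
```

View pics/j2.png

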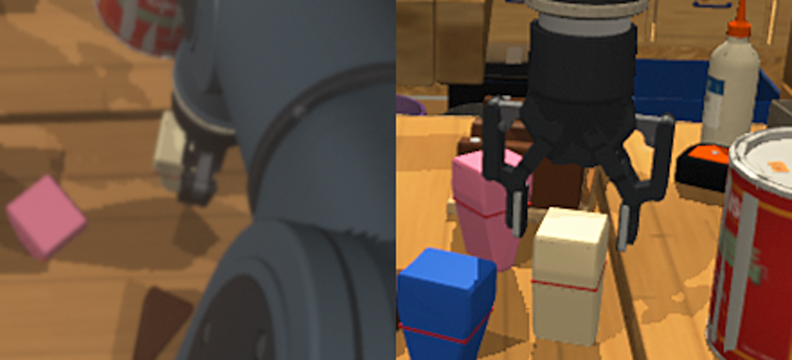

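>>> carry_out(increments=[{"linear":[0,-0.008,0],"twist":[0,0,0],"claw":0.072},{"linear":[0,0,0],"twist":[0,0,0],"claw":0.072},{"linear":[0,0,0.013],"twist":[0,0,0],"claw":0.072},{"linear":[0,0,0.009],"twist":[0,0,0],"claw":0.072},{"linear":[0,0,0.001],"twist":[0,0,0],"claw":0.072},{"linear":[0,0,0],"twist":[0,0,0],"claw":0.072},{"linear":[0,0,0],"twist":[0,0,0],"claw":0.072},{"linear":[0,0,0],"twist":[0,0,0],"claw":0.072}])

```text
clock: 5.0
position: [0.5901, -0.1975, 0.0598]
eef_rot: [3.112, -0.39, 0.008]
contact_force: [-0.4, -0.6, 0.0]
opening: 0.839
```

```bash
python3 -c "
from h import *
plan([.588,-.1975,.057],-14.2)
c=cap('side','s3.png');cap('top','t3.png')
print(proj(c,[.5865,-.2062,.09]))
a=cv2.imread('pics/t3.png')[130:330,300:520];b=cv2.imread('pics/s3.png')[120:320,280:500]
cv2.imwrite('pics/j3.png',cv2.resize(np.hstack([a,b]),None,fx=1.8,fy=1.8,interpolation=cv2.INTER_CUBIC))"
```

```text
twist 0 [ 0.2806 -0.3217 -0.0809]
twist 180 [ -0.5051  -0.4406 179.9178]
clock 5.0 pos [ 0.5901 -0.1975  0.0598] world d [-0.0021 -0.     -0.0028] tool d [-0.002   0.0005  0.0028] F [-0.3507 -0.6208  0.0035] open 0.8388482704059946 j [ 0.4005  0.6877 -0.2514  1.7659  0.2516  0.714  -0.2356]
tool axes cols
 [[ 0.9691 -0.2467  0.0042]
 [-0.2467 -0.9691 -0.0061]
 [ 0.0056  0.0049 -1.    ]]
[[376.1652 254.3218]]
```

View pics/j3.png

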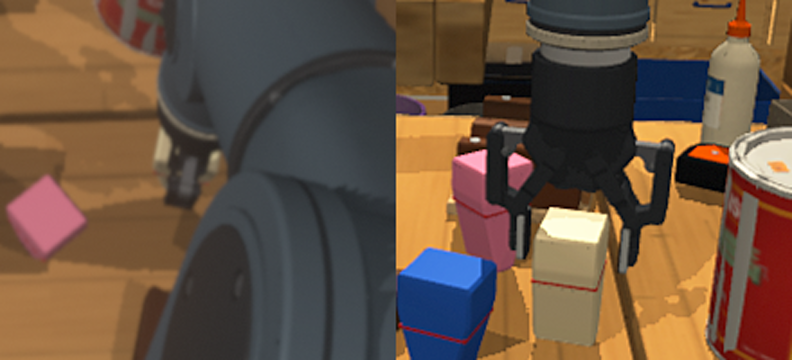

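The fingers now straddle the wedge's head in the side view, with both tips beside it. I close with a last 3 mm down.

>>> carry_out(increments=[{"linear":[-0.002,0,0.003],"twist":[0.2,-0.3,0],"claw":0.072},{"linear":[0,0,0],"twist":[0,0,0],"claw":0.04},{"linear":[0,0,0],"twist":[0,0,0],"claw":0.04},{"linear":[0,0,0],"twist":[0,0,0],"claw":0.04},{"linear":[0,0,0],"twist":[0,0,0],"claw":0.04},{"linear":[0,0,0],"twist":[0,0,0],"claw":0.04},{"linear":[0,0,0],"twist":[0,0,0],"claw":0.04},{"linear":[0,0,0],"twist":[0,0,0],"claw":0.04}], grip_force=80)

```text
clock: 5.9
position: [0.5885, -0.1972, 0.0575]
eef_rot: [3.116, -0.391, 0.002]
contact_force: [0.2, -0.8, 0.2]
opening: 0.574
```

```bash
python3 -c "
from h import *
plan([.588,-.1975,.2],-14.2)"
```

```text
twist 0 [ 0.064  -0.0866 -0.1003]
twist 180 [ -0.136   -0.1004 179.8996]
clock 5.9 pos [ 0.5885 -0.1972  0.0575] world d [-0.0005 -0.0003  0.1425] tool d [-0.0002  0.0006 -0.1425] F [ 0.23   -0.8033  0.2057] open 0.5742937786918704 j [ 0.4045  0.691  -0.254   1.7674  0.2491  0.7131 -0.2324]
tool axes cols
 [[ 0.969  -0.247   0.0012]
 [-0.247  -0.969  -0.0015]
 [ 0.0015  0.0011 -1.    ]]
```

Opening 0.574 is 49 mm, so the wedge is held. I lift it.

>>> carry_out(increments=[{"linear":[0,0,-0.015],"twist":[0,0,0],"claw":0.04},{"linear":[0,0,-0.03],"twist":[0,0,0],"claw":0.04},{"linear":[0,0,-0.03],"twist":[0,0,0],"claw":0.04},{"linear":[0,0,-0.03],"twist":[0,0,0],"claw":0.04},{"linear":[0,0,-0.03],"twist":[0,0,0],"claw":0.04},{"linear":[0,0,-0.015],"twist":[0,0,0],"claw":0.04},{"linear":[0,0,0],"twist":[0,0,0],"claw":0.04},{"linear":[0,0,0],"twist":[0,0,0],"claw":0.04}])

```text
clock: 6.7
position: [0.5872, -0.1962, 0.2188]
eef_rot: [3.117, -0.389, 0.002]
contact_force: [-0.1, -0.3, -1.9]
opening: 0.573
```

```bash
python3 -c "
from h import *
plan([*SEAT,.2],-10.3)
cap('side','s4.png');cap('top','t4.png')
a=cv2.imread('pics/t4.png')[130:330,300:520];b=cv2.imread('pics/s4.png')[120:320,280:500]
cv2.imwrite('pics/j4.png',cv2.resize(np.hstack([a,b]),None,fx=1.8,fy=1.8,interpolation=cv2.INTER_CUBIC))"
```

```text
twist 0 [ 0.0359 -0.0925 -3.9371]
twist 180 [ -0.1421  -0.0552 176.0628]
clock 6.7 pos [ 0.5872 -0.1962  0.2188] world d [-0.0272  0.2603 -0.0188] tool d [-0.0904 -0.2457  0.0185] F [-0.1151 -0.2817 -1.9179] open 0.5728682956250152 j [ 0.4375  0.5109 -0.3027  1.6056  0.1697  1.0493 -0.1619]
tool axes cols
 [[ 0.9693 -0.2459  0.0014]
 [-0.2459 -0.9693 -0.001 ]
 [ 0.0016  0.0006 -1.    ]]
```

View pics/j4.png

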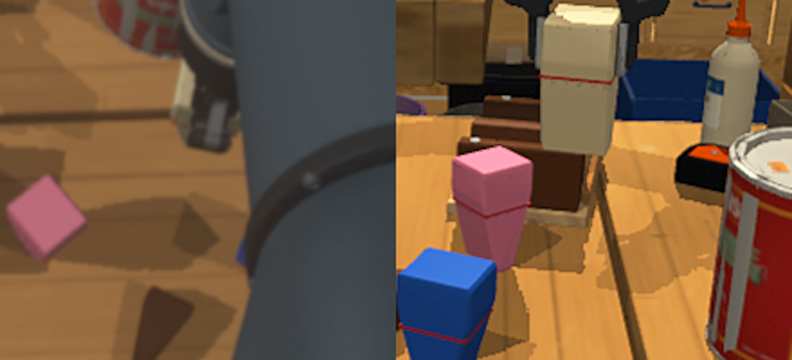

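The wedge hangs upright in the gripper, clear of everything. I carry it over the seat.

>>> carry_out(increments=[{"linear":[-0.006,-0.015,0],"twist":[0,0,-1],"claw":0.04},{"linear":[-0.013,-0.035,0],"twist":[0,0,-1],"claw":0.04},{"linear":[-0.014,-0.04,0],"twist":[0,0,-1],"claw":0.04},{"linear":[-0.014,-0.04,0],"twist":[0,0,-1],"claw":0.04},{"linear":[-0.014,-0.04,0],"twist":[0,0,0],"claw":0.04},{"linear":[-0.013,-0.035,0],"twist":[0,0,0],"claw":0.04},{"linear":[-0.006,-0.015,0],"twist":[0,0,0],"claw":0.04},{"linear":[0,0,0],"twist":[0,0,0],"claw":0.04}])

```text
clock: 7.6
position: [0.5435, 0.0506, 0.2094]
eef_rot: [-3.129, 0.262, 0.024]
contact_force: [-0.3, -1.5, -0.7]
opening: 0.575
```

```bash
python3 -c "
from h import *
plan([*SEAT,.14],-10.3)"
```

```text
twist 0 [-0.0351  0.8765  0.7248]
twist 180 [  -1.3713   -0.0549 -179.27  ]
clock 7.6 pos [0.5435 0.0506 0.2094] world d [ 0.0166  0.0135 -0.0694] tool d [ 0.0152 -0.0161  0.0692] F [-0.2824 -1.4891 -0.6638] open 0.5748800938148108 j [ 0.0786  0.4286 -0.3672  1.7904  0.1735  0.9689 -0.526 ]
tool axes cols
 [[ 0.986  -0.1663 -0.015 ]
 [-0.1663 -0.9861  0.0032]
 [-0.0153 -0.0007 -0.9999]]
```

>>> carry_out(increments=[{"linear":[0.008,-0.008,0],"twist":[0,0.8,0.7],"claw":0.04},{"linear":[0.007,-0.008,0.01],"twist":[0,0,0],"claw":0.04},{"linear":[0,0,0.018],"twist":[0,0,0],"claw":0.04},{"linear":[0,0,0.018],"twist":[0,0,0],"claw":0.04},{"linear":[0,0,0.01],"twist":[0,0,0],"claw":0.04},{"linear":[0,0,0],"twist":[0,0,0],"claw":0.04},{"linear":[0,0,0],"twist":[0,0,0],"claw":0.04},{"linear":[0,0,0],"twist":[0,0,0],"claw":0.04}])

```text
clock: 8.4
position: [0.5651, 0.061, 0.147]
eef_rot: [3.127, -0.292, -0.003]
contact_force: [0.5, 0.4, -1.6]
opening: 0.576
```

```bash
python3 -c "
from h import *
plan([*SEAT,.115],-10.3)
c=cap('side','s5.png');cap('top','t5.png')
for p in bot.pinpoint('wedge_mid','side'): print(p['pixel'],p['confidence'])
a=cv2.imread('pics/t5.png')[140:330,130:340];b=cv2.imread('pics/s5.png')[120:310,260:470]
cv2.imwrite('pics/j5.png',cv2.resize(np.hstack([a,b]),None,fx=1.9,fy=1.9,interpolation=cv2.INTER_CUBIC))"
```

```text
twist 0 [ 0.0865  0.0918 -0.3686]
twist 180 [  0.1439  -0.1355 179.6313]
clock 8.4 pos [0.5651 0.061  0.147 ] world d [-0.005   0.0031 -0.032 ] tool d [-0.0054 -0.0022  0.032 ] F [ 0.5357  0.3541 -1.5674] open 0.5756807918038479 j [ 0.0337  0.5215 -0.3376  1.8222  0.2249  0.8374 -0.6002]
tool axes cols
 [[ 0.9827 -0.1851 -0.0019]
 [-0.1851 -0.9827 -0.0012]
 [-0.0016  0.0015 -1.    ]]
[333.5, 237.2] 0.82
[353.8, 161.5] 0.77
[307.6, 301.0] 0.68
[354.8, 202.6] 0.22
```

View pics/j5.png

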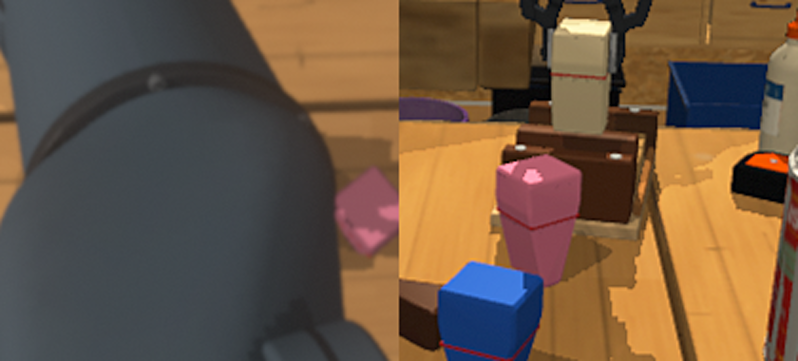

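The wedge hangs over the gap, foot just above the block tops, slightly to +x in the side view, which matches the 5 mm error computed. I correct and start lowering.

>>> carry_out(increments=[{"linear":[-0.005,-0.002,0],"twist":[0,0,0],"claw":0.04},{"linear":[0,0,0],"twist":[0,0,0],"claw":0.04},{"linear":[0,0,0],"twist":[0,0,0],"claw":0.04},{"linear":[0,0,0.012],"twist":[0,0,0],"claw":0.04},{"linear":[0,0,0.012],"twist":[0,0,0],"claw":0.04},{"linear":[0,0,0.006],"twist":[0,0,0],"claw":0.04},{"linear":[0,0,0],"twist":[0,0,0],"claw":0.04},{"linear":[0,0,0],"twist":[0,0,0],"claw":0.04}])

```text
clock: 9.35
position: [0.56, 0.0646, 0.1151]
eef_rot: [3.127, -0.291, -0.0]
contact_force: [-0.6, 0.2, -1.1]
opening: 0.579
```

```bash
python3 -c "
from h import *
plan([*SEAT,.0745],-10.3)
c=cap('side','s6.png')
b=cv2.imread('pics/s6.png')[130:250,290:430]
cv2.imwrite('pics/j6.png',cv2.resize(b,None,fx=5,fy=5,interpolation=cv2.INTER_CUBIC))"
```

```text
twist 0 [ 0.0633  0.0126 -0.3238]
twist 180 [  0.0198  -0.0993 179.6762]
clock 9.35 pos [0.56   0.0646 0.1151] world d [ 0.     -0.0004 -0.0406] tool d [0.0001 0.0004 0.0406] F [-0.6454  0.1759 -1.1479] open 0.5788774864283691 j [ 0.0161  0.5549 -0.3241  1.8684  0.2479  0.7581 -0.6293]
tool axes cols
 [[ 0.9829 -0.1844 -0.0004]
 [-0.1844 -0.9829 -0.001 ]
 [-0.0002  0.0011 -1.    ]]
```

View pics/j6.png

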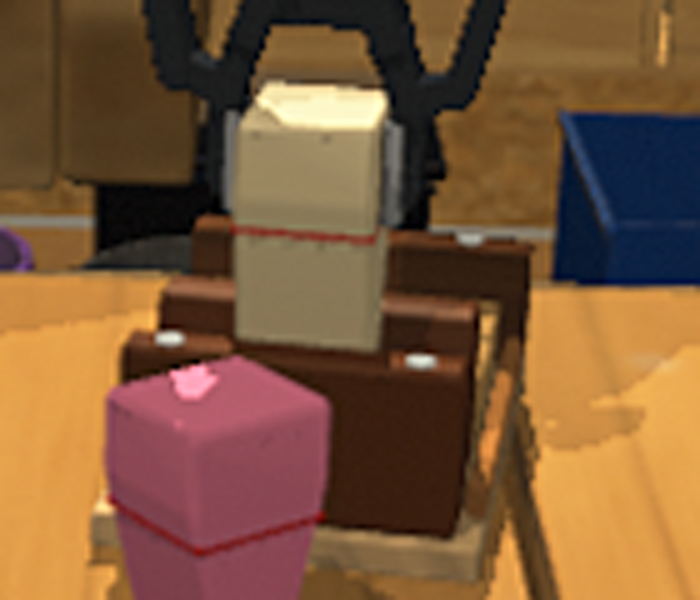

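The foot is inside the gap behind the end stop, centred, with no contact force. I keep lowering to about first contact.

>>> carry_out(increments=[{"linear":[0,0,0.006],"twist":[0,0,0],"claw":0.04},{"linear":[0,0,0.006],"twist":[0,0,0],"claw":0.04},{"linear":[0,0,0.004],"twist":[0,0,0],"claw":0.04},{"linear":[0,0,0.002],"twist":[0,0,0],"claw":0.04},{"linear":[0,0,0.002],"twist":[0,0,0],"claw":0.04},{"linear":[0,0,0.002],"twist":[0,0,0],"claw":0.04},{"linear":[0,0,0.002],"twist":[0,0,0],"claw":0.04},{"linear":[0,0,0.002],"twist":[0,0,0],"claw":0.04}], grip_force=110)

```text
clock: 10.2
position: [0.5611, 0.0634, 0.0884]
eef_rot: [3.126, -0.293, 0.004]
contact_force: [-0.7, 0.9, 2.2]
opening: 0.575
```

```bash
python3 -c "
from h import *
plan([*SEAT,.0745],-10.3)"
```

```text
twist 0 [ 0.0969 -0.1441 -0.392 ]
twist 180 [ -0.2259  -0.1518 179.6078]
clock 10.2 pos [0.5611 0.0634 0.0884] world d [-0.001   0.0008 -0.0139] tool d [-0.0012 -0.0006  0.0139] F [-0.6954  0.8707  2.2026] open 0.5750856434315227 j [ 0.0053  0.5903 -0.3079  1.8927  0.2699  0.6972 -0.6483]
tool axes cols
 [[ 0.9826 -0.1855  0.0022]
 [-0.1855 -0.9826 -0.0021]
 [ 0.0025  0.0017 -1.    ]]
```

>>> carry_out(increments=[{"linear":[0,0,0.002],"twist":[0,0,0],"claw":0.04},{"linear":[0,0,0.002],"twist":[0,0,0],"claw":0.04},{"linear":[0,0,0.002],"twist":[0,0,0],"claw":0.04},{"linear":[0,0,0.002],"twist":[0,0,0],"claw":0.04},{"linear":[0,0,0.002],"twist":[0,0,0],"claw":0.04},{"linear":[0,0,0.001],"twist":[0,0,0],"claw":0.04},{"linear":[0,0,0.001],"twist":[0,0,0],"claw":0.04},{"linear":[0,0,0],"twist":[0,0,0],"claw":0.04}])

```text
clock: 11.0
position: [0.5631, 0.0657, 0.0777]
eef_rot: [-3.127, 0.289, -0.012]
contact_force: [-0.1, -0.1, 0.3]
opening: 0.57
```

```bash
python3 -c "
from h import *
plan([*SEAT,.0745],-10.3)
c=cap('side','s7.png')
b=cv2.imread('pics/s7.png')[130:250,290:430]
cv2.imwrite('pics/j7.png',cv2.resize(b,None,fx=5,fy=5,interpolation=cv2.INTER_CUBIC))"
```

```text
twist 0 [-0.0825 -0.4201 -0.2523]
twist 180 [ -0.6589   0.1294 179.7465]
clock 11.0 pos [0.5631 0.0657 0.0777] world d [-0.003  -0.0016 -0.0032] tool d [-0.0027  0.0021  0.0031] F [-0.0616 -0.1175  0.2812] open 0.5703673184972935 j [-0.0019  0.6055 -0.3017  1.901   0.2794  0.6684 -0.6569]
tool axes cols
 [[ 0.9831 -0.1831  0.0075]
 [-0.1831 -0.9831  0.0001]
 [ 0.0073 -0.0015 -1.    ]]
```

View pics/j7.png

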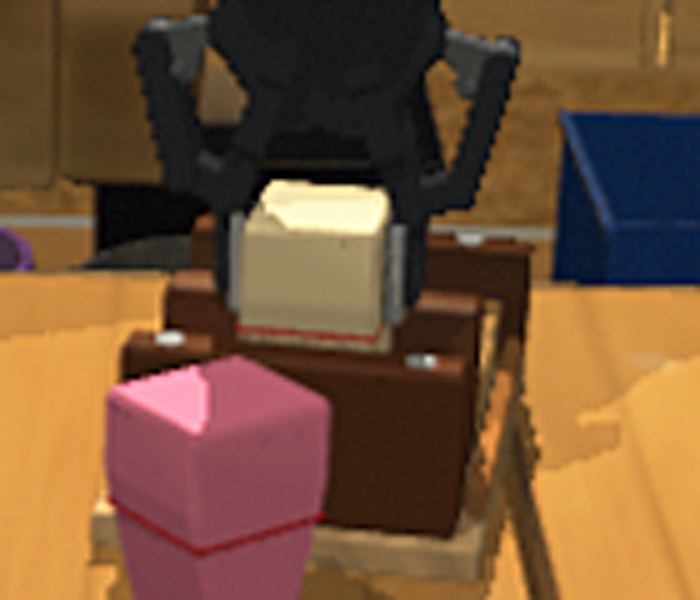

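The red line is still a few mm above the end stop's top, at the edge near (310,335) in the crop. I continue pressing.

>>> carry_out(increments=[{"linear":[-0.002,0.001,0.002],"twist":[0,-0.3,0],"claw":0.04},{"linear":[0,0,0.002],"twist":[0,0,0],"claw":0.04},{"linear":[0,0,0.002],"twist":[0,0,0],"claw":0.04},{"linear":[0,0,0.002],"twist":[0,0,0],"claw":0.04},{"linear":[0,0,0.002],"twist":[0,0,0],"claw":0.04},{"linear":[0,0,0.002],"twist":[0,0,0],"claw":0.04},{"linear":[0,0,0.002],"twist":[0,0,0],"claw":0.04},{"linear":[0,0,0.002],"twist":[0,0,0],"claw":0.04}])

```text
clock: 11.85
position: [0.5632, 0.0665, 0.0745]
eef_rot: [-3.127, 0.289, -0.02]
contact_force: [-6.7, -3.4, 29.4]
opening: 0.575
```

```bash
python3 -c "
from h import *
plan([*SEAT,.0745],-10.3)
c=cap('side','s8.png')
b=cv2.imread('pics/s8.png')[130:250,290:430]
cv2.imwrite('pics/j8.png',cv2.resize(b,None,fx=5,fy=5,interpolation=cv2.INTER_CUBIC))"
```

```text
twist 0 [-0.1184 -0.7168 -0.2523]
twist 180 [ -1.1244   0.1857 179.7441]
clock 11.85 pos [0.5632 0.0665 0.0745] world d [-0.0032 -0.0023 -0.    ] tool d [-0.0027  0.0029 -0.    ] F [-6.6964 -3.3888 29.4201] open 0.5745459453406009 j [-0.0067  0.6079 -0.2976  1.9078  0.2845  0.6541 -0.6634]
tool axes cols
 [[ 0.983  -0.1831  0.0127]
 [-0.1831 -0.9831 -0.0002]
 [ 0.0125 -0.0021 -0.9999]]
```

View pics/j8.png

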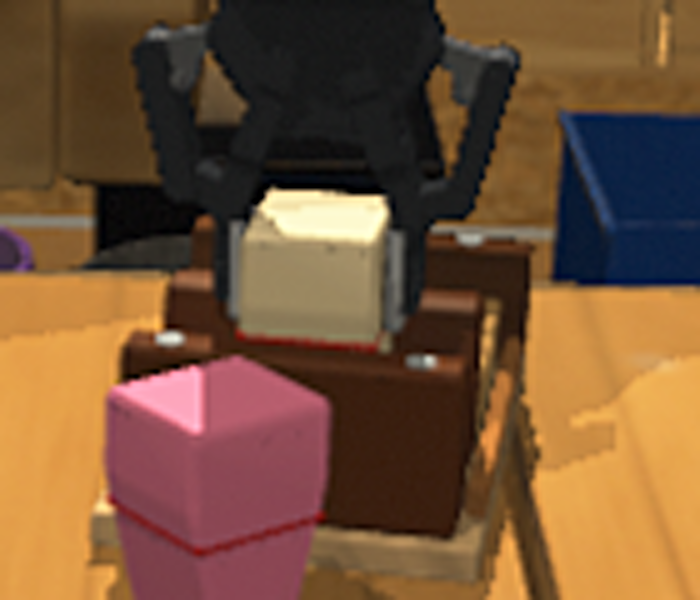

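The red line is now right at the end stop's top edge, TCP is at the computed 0.0745 and the force is up to 29 N, so the resistance is rising. One slightly firmer press.

>>> carry_out(increments=[{"linear":[0,0,0.003],"twist":[0,-0.3,0],"claw":0.04},{"linear":[0,0,0.003],"twist":[0,0,0],"claw":0.04},{"linear":[0,0,0.003],"twist":[0,0,0],"claw":0.04},{"linear":[0,0,0.003],"twist":[0,0,0],"claw":0.04},{"linear":[0,0,0.003],"twist":[0,0,0],"claw":0.04},{"linear":[0,0,0.003],"twist":[0,0,0],"claw":0.04},{"linear":[0,0,0.003],"twist":[0,0,0],"claw":0.04},{"linear":[0,0,0.003],"twist":[0,0,0],"claw":0.04}])

```text
clock: 12.7
position: [0.5634, 0.0664, 0.0743]
eef_rot: [3.124, -0.29, 0.032]
contact_force: [-9.7, -2.7, 41.5]
opening: 0.572
```

```bash
python3 -c "
from h import *
plan([*SEAT,.0745],-10.3)
c=cap('side','s9.png')
b=cv2.imread('pics/s9.png')[130:250,290:430]
cv2.imwrite('pics/j9.png',cv2.resize(b,None,fx=5,fy=5,interpolation=cv2.INTER_CUBIC))"
```

```text
twist 0 [ 0.1133 -1.1702 -0.2931]
twist 180 [ -1.835   -0.1777 179.6974]
clock 12.7 pos [0.5634 0.0664 0.0743] world d [-0.0033 -0.0022  0.0002] tool d [-0.0029  0.0028 -0.0002] F [-9.6612 -2.7201 41.5281] open 0.5721606033606194 j [-0.0154  0.6054 -0.29    1.9136  0.2919  0.6451 -0.6735]
tool axes cols
 [[ 0.9828 -0.1839  0.0197]
 [-0.1838 -0.983  -0.0056]
 [ 0.0204  0.0019 -0.9998]]
```

View pics/j9.png

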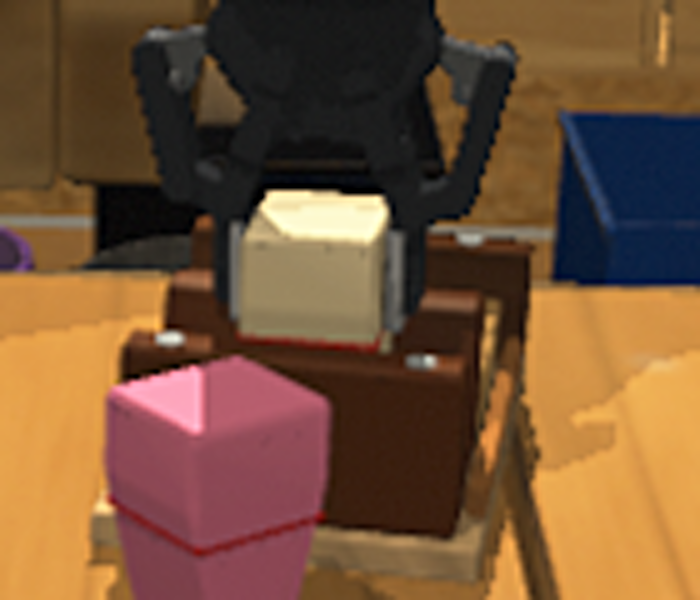

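It no longer moves at 41 N, so the row is tight. I relax the push, open and back off straight up.

>>> carry_out(increments=[{"linear":[0,0,0],"twist":[0,0,0],"claw":0.04},{"linear":[0,0,0],"twist":[0,0,0],"claw":0.06},{"linear":[0,0,0],"twist":[0,0,0],"claw":0.072},{"linear":[0,0,0],"twist":[0,0,0],"claw":0.072},{"linear":[0,0,0],"twist":[0,0,0],"claw":0.072},{"linear":[0,0,0],"twist":[0,0,0],"claw":0.072},{"linear":[0,0,0],"twist":[0,0,0],"claw":0.072},{"linear":[0,0,0],"twist":[0,0,0],"claw":0.072}])

```text
clock: 13.55
position: [0.5628, 0.0671, 0.0735]
eef_rot: [3.125, -0.289, 0.03]
contact_force: [-0.1, -0.7, 0.0]
opening: 0.843
```

>>> carry_out(increments=[{"linear":[0,0,-0.01],"twist":[0,0,0],"claw":0.072},{"linear":[0,0,-0.015],"twist":[0,0,0],"claw":0.072},{"linear":[0,0,-0.02],"twist":[0,0,0],"claw":0.072},{"linear":[0,0,-0.02],"twist":[0,0,0],"claw":0.072},{"linear":[0,0,-0.03],"twist":[0,0,0],"claw":0.072},{"linear":[0,0,-0.03],"twist":[0,0,0],"claw":0.072},{"linear":[0,0,-0.02],"twist":[0,0,0],"claw":0.072},{"linear":[0,0,0],"twist":[0,0,0],"claw":0.072}])

```text
clock: 14.35
position: [0.5593, 0.0683, 0.2287]
eef_rot: [3.126, -0.288, 0.03]
contact_force: [-0.2, 0.0, 0.0]
opening: 0.843
```

>>> carry_out(increments=[{"linear":[0,0.03,0],"twist":[0,0,0],"claw":0.072},{"linear":[0,0.04,0],"twist":[0,0,0],"claw":0.072},{"linear":[0,0.04,0],"twist":[0,0,0],"claw":0.072},{"linear":[0,0.04,0],"twist":[0,0,0],"claw":0.072},{"linear":[0,0.04,0],"twist":[0,0,0],"claw":0.072},{"linear":[0,0.04,0],"twist":[0,0,0],"claw":0.072},{"linear":[0,0.02,0],"twist":[0,0,0],"claw":0.072},{"linear":[0,0,0],"twist":[0,0,0],"claw":0.072}])

```text
clock: 15.15
position: [0.5106, -0.1845, 0.2283]
eef_rot: [3.129, -0.281, 0.03]
contact_force: [-0.8, -0.1, -0.5]
opening: 0.842
```

```bash
python3 -c "
from h import *
C={n:cap(n,n+'10.png') for n in('side','top')}
o=bot.get_obs();print(o['clock'],o['position'],o['contact_force'])
for t in('wedge_mid','press_back'):
  for n in C: print(t,n,[(np.round(d['pixel'],1),round(d['confidence'],2)) for d in bot.pinpoint(t,n)])
a=cv2.imread('pics/top10.png')[160:300,130:290];b=cv2.imread('pics/side10.png')[130:250,290:430]
cv2.imwrite('pics/j10.png',cv2.resize(a,None,fx=4,fy=4,interpolation=cv2.INTER_CUBIC))
cv2.imwrite('pics/j11.png',cv2.resize(b,None,fx=5,fy=5,interpolation=cv2.INTER_CUBIC))"
```

```text
15.25 [ 0.5116 -0.1811  0.2284] [0.4409 1.2037 0.3468]
wedge_mid side [(array([306.9, 300.2]), 0.86), (array([331.8, 238.4]), 0.84), (array([352.1, 198.9]), 0.7)]
wedge_mid top [(array([243.9, 232.6]), 0.87), (array([324.8, 255.8]), 0.74)]
press_back side [(array([354.8, 204.1]), 0.88)]
press_back top [(array([217.8, 230.4]), 0.79)]
```

View pics/j10.png

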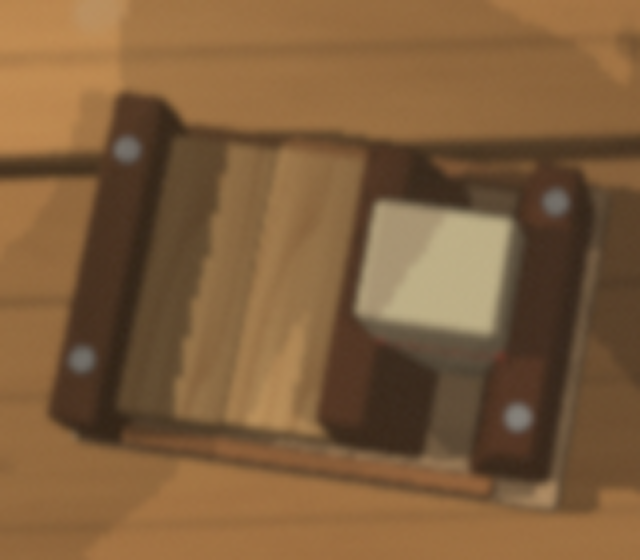

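View pics/j11.png

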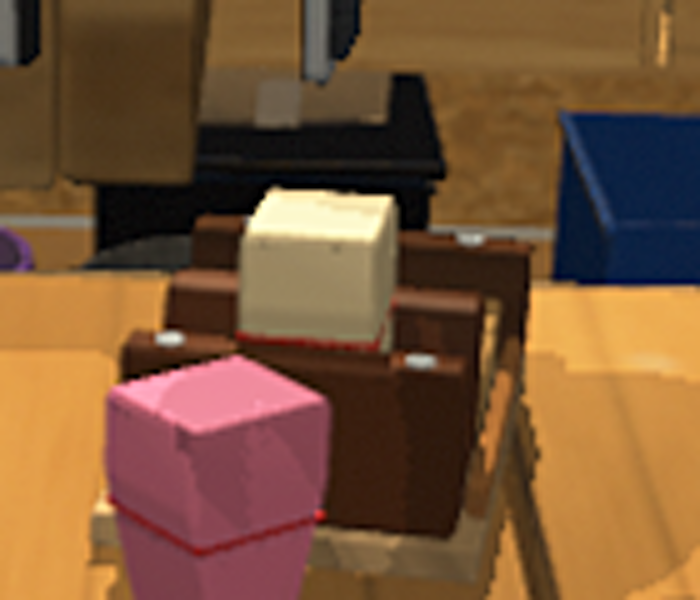

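The wedge stands upright and square in the gap, the line between the slats is closed, and the red line is level with the end stop's top. I check numerically.

```bash
python3 -c "
from h import *
C={n:cap(n) for n in('side','top')}
for n,a,b in(('wm',(352.1,198.9),(243.9,232.6)),('pb',(354.8,204.1),(217.8,230.4))):
  X,e=tri(C['side'],a,C['top'],b);d=X[:2]-SEAT;print(n,X,e,'seat frame',d@U,d@V)
f=lambda p:(np.array(p)+.5)/4-.5+np.array([130,160])
P=np.array([atz(C['top'],f(p),.118)[:2] for p in[(374,198),(519,218),(494,336),(357,314)]])
print((P-SEAT)@np.stack([U,V],1),(P.mean(0)-SEAT)@np.stack([U,V],1))
for p in[(368,150),(325,420)]:
  d=atz(C['top'],f(p),.078)[:2]-SEAT;print('blk back top',d@U,d@V)
e=P[0]-P[3];print('wedge x dir',np.degrees(np.arctan2(e[1],e[0])))
print(bot.get_obs()['position'],bot.get_obs()['joint_velocities'])
"
```

```text
wm [0.5629 0.0634 0.0688] 0.002074478155313284 seat frame 0.00287095125511501 -0.0002843062400493715
pb [0.5727 0.1109 0.0409] 0.006503273226546594 seat frame 0.0040425943169142 0.04825286000245344
[[ 0.0257  0.03  ]
 [ 0.026  -0.0275]
 [-0.0219 -0.026 ]
 [-0.0211  0.0279]] [0.0022 0.0011]
blk back top 0.05550662521573184 0.0450670885701811
blk back top -0.057683744969678825 0.04130376260700359
wedge x dir -7.772301788363431
[ 0.5123 -0.1797  0.2287] [ 0.0029 -0.0002  0.0034 -0.0005 -0.001  -0.0001  0.0018]
```

The block moved about 8.7 mm, against the 7 to 10 mm expected. The wedge is about 3 mm from the seat sideways, about 1 mm high and 2.5° off square, and the gripper is clear. I hand it in.

```bash
python3 -c "
from h import *
print(bot.sign_off())"
```

```text
the job is handed in; nothing more can be done
None
```

The pale wedge is pressed into the gap and standing upright. I handed the job in at about 15.4 s on the clock, and the hand-in gave no verdict.

I gripped the wedge by its x faces, carried it over the seat and lowered it, then pressed until it stopped moving at about 41 N. After that I let go and moved the gripper clear.

**Last checks:**
- **Wedge position:** it stands about 3 mm sideways of the seat and about 1 mm above it.
- **Wedge angle:** it is upright in both pictures and roughly 2.5° off square to the cradle.
- **Red line:** it is level with the end stop's top, and the gap between the slats is closed.
- **Gripper:** it is clear of everything, with about zero force.

**Where the checks disagreed:** the readings of the pressing block's back, which must end 41.5 to 50 mm from the seat, did not match well. The network points gave 48 mm, with a 6.5 mm mismatch between the two cameras. My reading of the block's top edge gave 41.3 mm at one end and 45.1 mm at the other, about 43 mm on average. I took it as tight because the edge had moved about 8.7 mm from its start (7 to 10 mm expected). The wedge's depth also implies about 44.4 mm.

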